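# Mount the carousel hub: sleeve on, flat to the front, hold the collar on the flat

## Task

Get the carousel drive unit ready for its set-screw: slide the flanged sleeve over the upright drive shaft, flange down, all the way home on the bearing, let go of it, and turn the shaft with the fingers until its flat squarely faces the unit's front panel. Then slide the collar with the screw over the shaft end with its screw squarely on the flat, and finish while still holding it there in the gripper, level, its top face flush with the shaft end and hanging clear above the sleeve, so that a colleague can tighten the screw from the front. Leave everything else on the bench where it is.

Things in the scene. Friction and masses are not known exactly. Their poses are not given: they have to be found in the camera images.
- drive_unit: The carousel drive unit, a white enclosure fixed to the bench: 200 mm front to back, 170 mm wide, deck 70 mm above the bench. Origin: centre of its underside, below the shaft's axis. Its +x axis points out of its front, where the low sloping grey panel with display, keys and black knob is; z up. Nothing else on the deck stands above 13 mm save the shaft.
- shaft (a joint): Angle of the upright steel drive shaft in rad: 0 when its flat squarely faces the unit's front (+x of the drive unit), positive when turned anticlockwise seen from above. It turns stiffly (0.06 N m, as on a geared motor) and stays where it is left; stops at -3.1 and +3.1, and it starts between 0.5 and 1.5.
- shaft_end (a point): Centre of the shaft's end face, 148 mm above the bench. The shaft is 20 mm in diameter, 1.8 mm end chamfer, and stands 70 mm out of the bearing cap. The flat is cut 3 mm deep along its upper 42 mm, so it measures 17 mm across the flat and looks like a D from above. The point turns with the shaft: x points out of the flat, z up.
- bearing_top (a point): Centre of the top of the round dark steel bearing cap on the deck, 54 mm across and 8 mm high, that the shaft comes out of: the sleeve's seat, 78 mm above the bench. x points to the unit's front, z up.
- sleeve_center (a point): The loose steel sleeve, standing upright on the bench, flange down: flange 50 mm across and 6 mm thick at the bottom, neck 34 mm across above it, 24 mm high in all, a 22.5 mm bore right through; 65 to 120 g. The point lies on its axis, half-way up (12 mm above its underside); z up.
- collar_center (a point): The loose aluminium collar (the carousel's hub), lying flat on the bench: a plain ring 44 mm across, 26 mm high, 22.5 mm bore right through, with one dark 9 mm screw head standing 8.5 mm out of its side at half height; 70 to 140 g. The point lies on its axis, half-way up (13 mm above its underside); its x axis points to the screw, z up.
- screw_head (a point): Outer end of the collar's screw head, 30.5 mm from the collar's axis at half height.
- sleeve: The same sleeve; origin at the centre of its underside.
- collar: The same collar; origin at the centre of its underside.
- hex_key: Bystander: dark L-shaped hex key, 105 x 30 mm, 5 mm thick, lying beside the drive unit. Leave it.
- jar: Bystander: white jar, 72 mm across, 120 mm high. Leave it.
- tip_box: Bystander: blue pipette-tip box with clear lid, 123 x 88 mm, 69 mm high. Leave it.
- cutter: Bystander: yellow box cutter, 150 x 26 mm, 18 mm high. Leave it.
- marker: Bystander: white marker pen with blue cap, 132 mm long, 14 mm thick, lying between the robot and the drive unit. Leave it.
- pipette: Bystander: cream hand pipette lying down, 262 mm long, 30 mm high. Leave it.
There are look-alikes about, which are no part of the job. Leave any brown or turquoise look-alike of the collar alone. What is shaped like the sleeve but blue is not meant.

How it is judged (in metres and radians):
On the way:
1. the sleeve is home on the bearing, flange down and let go, and the shaft's flat faces the front panel (horizontal distance between sleeve_center and shaft_end below 0.004 m and z of sleeve_center in the frame of shaft_end between -0.062 and -0.055 m and angle between sleeve_center's own z axis and vertical below 0.1 rad and contact force between the fingers and sleeve below 0.1 N and value of joint shaft between -0.2 and 0.2 rad), for 0.2 s.
At the end, for the whole second after the job is handed in: Flat facing the front within 0.2 rad; sleeve released, home within 3 mm; collar at rest round the shaft, level, top flush with the shaft end (4 mm above to 5 mm below), screw within 6.5 mm of the flat's mid-plane on its side, gripped with over 2 N, off the sleeve, through the last second (all of step 1 and horizontal distance between collar_center and shaft_end below 0.004 m and z of collar_center in the frame of shaft_end between -0.018 and -0.009 m and angle between collar_center's own z axis and vertical below 0.1 rad and x of screw_head in the frame of shaft_end above 0.02 m and y of screw_head in the frame of shaft_end between -0.0065 and 0.0065 m and contact force between the fingers and collar above 2 N and contact force between collar and sleeve below 0.1 N and linear speed of collar below 0.02 m/s); the arm keeps its last pose, push and grip.
It fails at once if one of the other things on the bench is shoved (distance of any of hex_key, jar, tip_box, cutter, marker, pipette from where it was at the start of the episode above 0.03 m).
It fails at once if one of the other things on the bench is knocked over (angle between any of hex_key, jar, tip_box, cutter, marker, pipette's own z axis and vertical above 0.5 rad).
It also fails if it takes over 70 s, if anything falls off the work surface, if the arm or the gripper's body presses on something with over 40 N, if the wrist force passes 120 N, or if a joint passes its speed limit or range.

## Robot

A 7-joint arm with a two-finger parallel gripper is mounted at the origin on the work surface. World frame = base frame: x ahead of the robot, y to its left, z up, the work surface at z = 0. Lengths are in m, angles in degrees, forces in N, time in s.
With the tool pointing down it reaches from about 0.35 to 0.775 m from the base axis. Payload 3.1 kg.
Tool frame: the origin (TCP) lies on the centre line of the jaws, within the pads' length; the fingertips stand 17 mm ahead of it and the grasp point (between the pads) lies 2 mm behind it (robot.tip_reach is the distance from the TCP to the fingertips, in m); z points along the fingers, y is the line along which they close (so a half turn about z gives the same grasp; the last joint's range is limited). The gripper opens to 85 mm and grips with 20 to 120 N. Pads are 22 mm wide; open, the fingers measure 114 mm over their backs; the gripper's body (76 mm by 85 mm) begins 54 mm behind the grasp point. The pads swing forward as they close: fully open they stand 13 mm farther back than shut.
Start: joints at [67.97, 17.813, 0.802, 86.603, -0.252, 75.585, -1.558], TCP at [0.185, -0.518, 0.248] pointing down, gripper open.
Joint ranges: [-154.91, 154.91], [-16.99, 109.72], [-72.82, 74.43], [7.12, 147.25], [-82.49, 262.49], [11.32, 116.49], [-174.64, 174.64]. Speed limits (degrees/s): [159.86, 159.86, 180, 180, 180, 180, 180].

## Interface

Orientations are given as [roll, pitch, yaw] about the fixed x, y, z axes, in that order (R = Rz(yaw) Ry(pitch) Rx(roll)).
In Python, from station import robot, fingers, vision, workorder, recognise gives the robot as it stands. Calls block until the motion is done:
- robot.move_to(position, orientation): joint-space move of the TCP to a pose.
- robot.line_to(position, orientation=None, velocity=0.15, f_stop=None): straight line of the TCP; orientation=None keeps the orientation; velocity is the mean speed in m/s. With f_stop (N) it stops when the force on the tool has changed by that much, and returns True; else False.
- robot.move_j(angles): joint-space move.
- fingers.gripper_to(opening, force=None): opening from 0.0 (shut) to 1.0 (fully open); force is the grip in N (None keeps the last); returns when the fingers have stopped.
- robot.pause(seconds).
- robot.inverse_kinematics(position, orientation): joint angles nearest the present ones, or None.
- vision.grab_frame(name): name is "scene" or "top" or "wrist"; returns the picture (400x640x3 uint8, red, green, blue); there is no depth.
- vision.calibration(name): a dict with "mtx" (3x3 intrinsics, pixels), "extrinsics" (4x4, takes a point from world to camera coordinates); the wrist camera has in their place "T_tool_cam" (4x4, takes a point from camera to tool coordinates, whose origin is the TCP and whose axes are the flange's). Camera axes: x right, y up, looking along -z (the intrinsics and any distortion apply to the point x, -y, -z); pixel columns grow to the right and rows downward; lengths in m; the calibration is good to about 2 mm. The wrist camera is an equidistant fisheye: a pixel r from the principal point sees the ray r / f radians off the axis. A picture is of the moment at which its call begins: read the wrist's pose just before it. calibration takes no time and is no camera call.
A pose or a line that the arm cannot do raises robot.PlanningError and nothing moves.
- workorder.close_job(): hands the job in; it is judged then, once.
Trained networks look in the newest picture that a camera, given by its name, has taken for a name from the list of things; names that differ only in an ending like _2 or _b are one class to them, and where a whole thing is asked for, a point or a joint stands for the part that bears it (a point fixed in the world has none). Each returns a list of dicts, best first, with "p" (0 to 1); they miss things now and then, are a little off and sometimes report something else, mostly with a low value. They report only what shows in the picture. A call takes as long as a camera call. They do not tell look-alikes from the thing itself.
- recognise(label, camera): "rect" ([centre column, centre row, width, height] in pixels, round what is visible of it).
Readings, each from a call of its own:
- robot.current_time_s(): time.
- robot.current_joint_positions(): joint angles.
- robot.current_dq(): joint speeds.
- robot.current_joint_torque(): joint torques, N m.
- robot.current_tool_pos(): TCP position.
- robot.current_eef_rot(): TCP orientation.
- robot.current_contact_force(): force on the tool from outside, world axes, zero at the start.
- robot.current_torque(): the same for the moment, N m.
- robot.current_finger_gap(): opening from 0.0 (shut) to 1.0 (fully open).
- robot.current_gripper_force(): force on a finger pad.
Only numpy, scipy, OpenCV 4.12 (cv2) and the standard library are available. Lean on these libraries where they do the work, as an engineer would, in place of code of your own. Each camera call takes 0.05 s, during which the arm holds its last target. There are 200 camera calls.

## Working session

There is one attempt and no reset: what is moved stays moved. The work goes in short steps, each a Python script; the robot and the scene stay as the last script left them, time stands still between calls to the robot, and variables do not carry over. Pictures are saved under pics/ and viewed, at most 10 in all, crops included, and the job is handed in when it is done.

```bash
ls; mkdir -p pics; cat > h.py <<'E'
import numpy as np, cv2
from station import robot, fingers, vision, workorder, recognise
from scipy.spatial.transform import Rotation as Ro
def save(im,n,s=1): cv2.imwrite('pics/'+n+'.png',cv2.resize(im[...,::-1],None,fx=s,fy=s,interpolation=cv2.INTER_CUBIC))
def ray(cam,u,v,pose=None):
    c=vision.calibration(cam); K=np.array(c['mtx'])
    x=(u-K[0,2])/K[0,0]; y=(v-K[1,2])/K[1,1]
    if cam=='wrist':
        r=np.hypot(x,y); k=np.sin(r)/r if r>1e-9 else 1
        d=np.array([x*k,-y*k,-np.cos(r)]); T=np.array(c['T_tool_cam'])
        W=np.eye(4); W[:3,3]=pose[0]; W[:3,:3]=Ro.from_euler('xyz',pose[1],degrees=True).as_matrix()
        T=W@T
    else:
        d=np.array([x,-y,-1.]); T=np.linalg.inv(np.array(c['extrinsics']))
    return T[:3,3],T[:3,:3]@d
def at(cam,u,v,z,pose=None):
    o,d=ray(cam,u,v,pose); return o+d*(z-o[2])/d[2]
def proj(cam,P,pose=None):
    c=vision.calibration(cam); K=np.array(c['mtx'])
    if cam=='wrist':
        W=np.eye(4); W[:3,3]=pose[0]; W[:3,:3]=Ro.from_euler('xyz',pose[1],degrees=True).as_matrix()
        E=np.linalg.inv(W@np.array(c['T_tool_cam']))
    else: E=np.array(c['extrinsics'])
    p=E[:3,:3]@np.asarray(P)+E[:3,3]; x,y,z=p[0],-p[1],-p[2]
    if cam=='wrist':
        r=np.hypot(x,y); k=np.arctan2(r,z)/max(r,1e-9)
    else: k=1/z
    return np.array([K[0,0]*x*k+K[0,2],K[1,1]*y*k+K[1,2]])
def pose(): return robot.current_tool_pos(),robot.current_eef_rot()
def wrist():
    p=pose(); return p,vision.grab_frame('wrist')
E
python3 - <<'E'
from h import *
for c in ('top','scene'): save(vision.grab_frame(c),c+'0',1.25)
print(vision.calibration('top'))
print(vision.calibration('wrist')); print(pose())
for n,z in (('drive_unit',.07),('sleeve',.024),('collar',.026),('screw_head',.013),('shaft',.148),('marker',.01),('hex_key',.005),('jar',.12),('tip_box',.069),('cutter',.018),('pipette',.02)):
    for r in recognise(n,'top')[:4]: print(n,round(r['p'],2),np.round(r['rect']),np.round(at('top',*r['rect'][:2],z),3))
E
```

```text
pics
{'mtx': array([[482.08529274,   0.        , 319.4469831 ],
       [  0.        , 482.08529274, 199.07704577],
       [  0.        ,   0.        ,   1.        ]]), 'extrinsics': array([[-2.86189067e-02, -9.99579486e-01, -4.67001409e-03,
         7.18396332e-03],
       [ 9.85643475e-01, -2.89970020e-02,  1.66331338e-01,
        -5.35853871e-01],
       [-1.66396810e-01,  1.57252144e-04,  9.86058861e-01,
        -1.36740788e+00],
       [ 0.00000000e+00,  0.00000000e+00,  0.00000000e+00,
         1.00000000e+00]])}
{'mtx': array([[309.70691629,   0.        , 317.5450265 ],
       [  0.        , 309.70691629, 196.11422468],
       [  0.        ,   0.        ,   1.        ]]), 'T_tool_cam': array([[-2.03668894e-04,  9.53599427e-01,  3.01078214e-01,
         7.60549677e-02],
       [ 9.99998794e-01,  6.57789263e-04, -1.40693945e-03,
         3.10203483e-04],
       [-1.53970267e-03,  3.01077564e-01, -9.53598411e-01,
        -1.26503441e-01],
       [ 0.00000000e+00,  0.00000000e+00,  0.00000000e+00,
         1.00000000e+00]])}
(array([ 0.18468288, -0.51739841,  0.24730168]), array([-
[... 479 characters left out ...]
6.  17.] [0.378 0.239 0.026]
screw_head 0.75 [232. 259.  14.  12.] [0.371 0.254 0.013]
screw_head 0.51 [241. 223.  16.  15.] [0.475 0.228 0.013]
screw_head 0.45 [211. 228.  14.  12.] [0.465 0.316 0.013]
marker 0.61 [375. 266.  44.   8.] [ 0.337 -0.165  0.01 ]
jar 0.93 [142. 204.  34.  31.] [0.524 0.483 0.12 ]
jar 0.74 [409. 226.  15.  17.] [ 0.442 -0.252  0.12 ]
tip_box 0.59 [490. 244.  37.  48.] [ 0.389 -0.487  0.069]
tip_box 0.25 [142. 205.  34.  34.] [0.53  0.502 0.069]
cutter 0.78 [185. 272.  55.  25.] [0.336 0.391 0.018]
cutter 0.35 [334. 185.  69.  72.] [ 0.582 -0.054  0.018]
pipette 0.8 [485. 176.  86.  17.] [ 0.596 -0.506  0.02 ]
pipette 0.65 [213. 230.  19.  18.] [0.458 0.308 0.02 ]
```

```bash
python3 - <<'E'
import cv2
im=cv2.imread('pics/top0.png'); im=im[170:370,150:670]; cv2.imwrite('pics/topc.png',cv2.resize(im,None,fx=1.5,fy=1.5,interpolation=cv2.INTER_CUBIC))
E
```

```text
(no output)
```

View pics/topc.png

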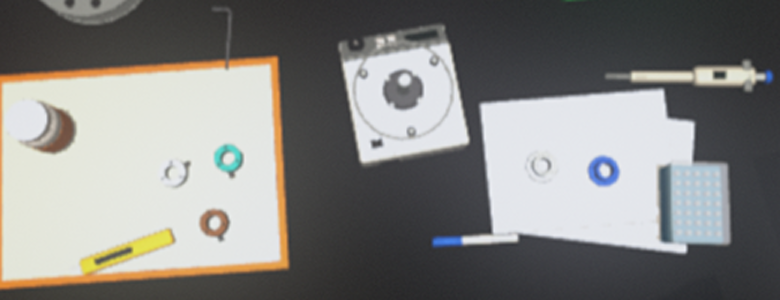

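View pics/scene0.png

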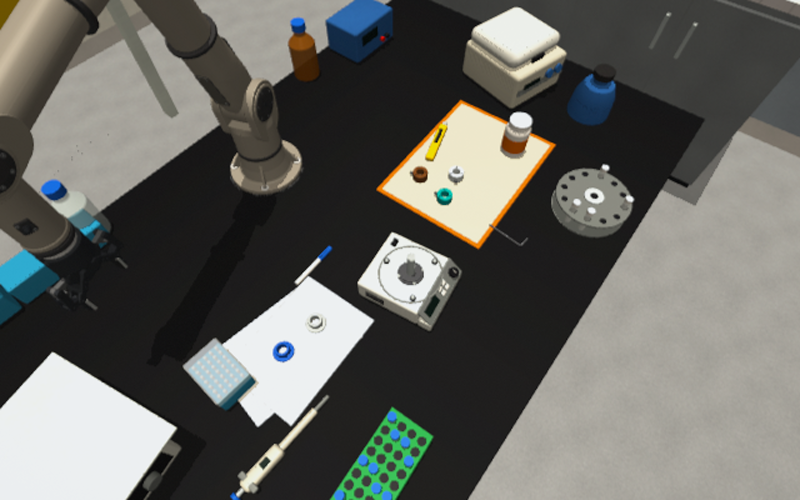

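The sleeve is the pale ring at top-px (408,224), and the blue one beside it is the look-alike. The collar is the silver ring at (213,228), with its screw pointing to the upper right. The unit's front faces +x, at a yaw of roughly 10°. Next I'll look closely with the wrist camera.

```bash
python3 - <<'E'
from h import *
for y in (90,0,-90):
  for n,p in (('sl',[.456,-.268,.03]),('sh',[.57,-.05,.12]),('co',[.463,.308,.03])):
    q=robot.inverse_kinematics(p,[180,0,y]); print(y,n,None if q is None else np.round(q))
t0=robot.current_time_s()
robot.move_to([.456,-.268,.16],[180,0,90])
p,im=wrist(); print(p, robot.current_time_s()-t0)
save(im,'w_sleeve')
for r in recognise('sleeve','wrist'): print(r, at('wrist',*r['rect'][:2],.012,p))
# unit
robot.move_to([.54,-.06,.25],[180,0,10])
p,im=wrist(); print(p, robot.current_time_s()-t0)
save(im,'w_unit')
import pickle; pickle.dump(p,open('punit','wb'))
for n in('shaft','drive_unit','bearing_top','shaft_end'):
  for r in recognise(n,'wrist')[:2]: print(n,r, at('wrist',*r['rect'][:2],.148,p))
E
```

```text
90 sl [ 45.  30. -22. 104.  15.  48.  16.]
90 sh [ 30.  31. -38.  92.  21.  64. -14.]
90 co [ -5.  39. -43.  99.  32.  55. -61.]
0 sl [ 35.  29.  -9. 105.   6.  47. -66.]
0 sh [ 20.  28. -23.  93.  12.  62. -97.]
0 co [  -2.   41.  -49.   99.   36.   57. -154.]
-90 sl [  24.   28.    6.  105.   -4.   46. -148.]
-90 sh [ -38.   40.   64.   95.  -38.   70. -145.]
-90 co [  5.  48. -62.  99.  47.  63. 108.]
(array([ 0.45495107, -0.27062677,  0.160233  ]), array([-1.79978163e+02,  1.09280703e-01,  8.97474720e+01])) 1.4667
{'rect': [309.7, 274.4, 45.2, 45.7], 'p': 0.8} [ 0.44565589 -0.36686376  0.012     ]
{'rect': [320.1, 186.9, 48.4, 55.5], 'p': 0.7} [ 0.45657963 -0.27279118  0.012     ]
(array([ 0.53973673, -0.06102197,  0.24974201]), array([1.79975799e+02, 3.92174330e-02, 9.93723641e+00])) 3.1167000000000002
shaft {'rect': [317.4, 153.5, 24.9, 37.4], 'p': 0.68} [ 0.57665668 -0.055306    0.148     ]
shaft {'rect': [454.3, 247.5, 30.8, 30.0], 'p': 0.45} [ 0.51762483 -0.18887237  0.148     ]
drive_unit {'rect': [318.5, 141.2, 164.0, 184.2], 'p': 0.89} [ 0.58592571 -0.05451008  0.148     ]
bearing_top {'rect': [318.2, 137.7, 171.1, 191.0], 'p': 0.88} [ 0.58846646 -0.05383913  0.148     ]
shaft_end {'rect': [317.9, 152.9, 25.0, 36.2], 'p': 0.98} [ 0.5771684  -0.05559391  0.148     ]
shaft_end {'rect': [70.3, 180.6, 26.7, 32.6], 'p': 0.39} [0.51816076 0.17847378 0.148     ]
```

```bash
python3 - <<'E'
import cv2,numpy as np
a=cv2.imread('pics/w_sleeve.png')[140:240,270:370]; b=cv2.imread('pics/w_unit.png')[50:250,220:420]
c=cv2.imread('pics/w_unit.png')[125:185,287:347]
f=lambda x,s:cv2.resize(x,(s,s),interpolation=cv2.INTER_CUBIC)
cv2.imwrite('pics/m1.png',np.vstack([np.hstack([f(a,300),f(c,300)]),])); cv2.imwrite('pics/m1.png',np.hstack([f(b,600),np.vstack([f(a,200),f(c,200),np.zeros((200,200,3),np.uint8)])]))
E
```

```text
(no output)
```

View pics/m1.png

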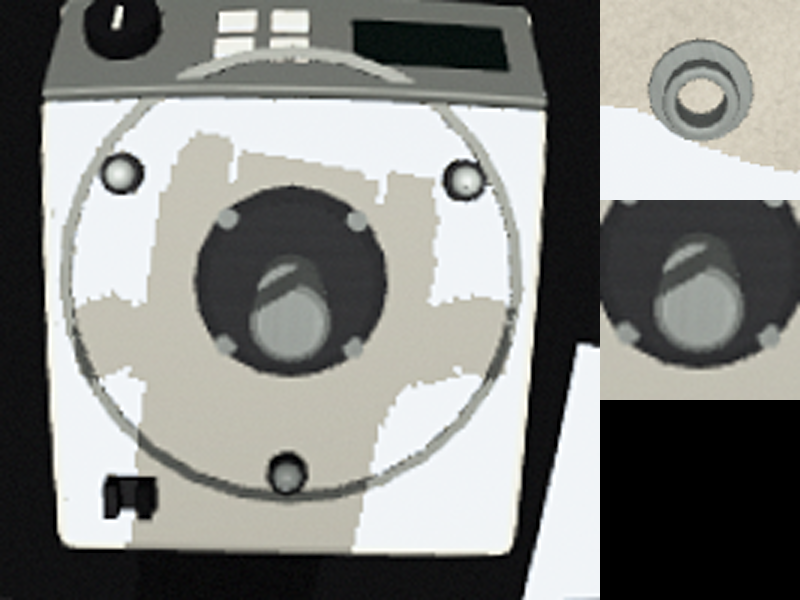

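The unit's front is at the image top. The shaft end face is at wrist px (316.7,160), and the flat faces up-left, about 33° anticlockwise. The sleeve's top ring is at wrist px (321,188).

```bash
python3 - <<'E'
from h import *
import pickle; p=pickle.load(open('punit','rb'))
f=lambda u,v,z: at('wrist',220+u/3,50+v/3,z,p)
a,b,c,d=[f(u,v,.07)[:2] for u,v in ((60,548),(513,552),(45,98),(545,104))]
for v in (a-b,c-d): print(np.hypot(*v),np.degrees(np.arctan2(-v[0],v[1])))
v=(c+d)/2-(a+b)/2; print(np.degrees(np.arctan2(v[1],v[0])))
print('cap',f(291,281,.078),'end',f(290,329,.148))
e,g=f(257,303,.12),f(303,279,.12); v=e-g; print('flat normal',np.degrees(np.arctan2(-v[0],v[1])), e,g)
im=cv2.imread('pics/w_unit.png'); hsv=im[125:185,287:347].max(2)
# sleeve
ps=([0.45495107,-0.27062677,0.160233],[-179.978,.1093,89.747])
for u,v,z in ((700,94,.024),(700,90,.006)):
  print('sleeve',at('wrist',270+(u-600)/2,140+v/2,z,ps))
E
```

```text
0.167061303139885 9.35056735175839
0.16526611780738215 9.26525208446307
8.810108814195338
cap [ 0.57441577 -0.05541226  0.078     ] end [ 0.57194033 -0.05557306  0.148     ]
flat normal 37.721209781216025 [ 0.57239282 -0.04614377  0.12      ] [ 0.58124071 -0.05758284  0.12      ]
sleeve [ 0.45792109 -0.26923222  0.024     ]
sleeve [ 0.4580714  -0.27241472  0.006     ]
```

```bash
python3 - <<'E'
from h import *
fingers.gripper_to(.8)
robot.move_to([.458,-.270,.08],[180,0,90])
print(robot.line_to([.458,-.270,.0225],velocity=.08,f_stop=8),pose()[0])
fingers.gripper_to(0,40); print(robot.current_finger_gap(),robot.current_gripper_force(),pose()[0])
robot.line_to([.458,-.270,.12],velocity=.15)
robot.move_to([.5735,-.0555,.20],[180,0,90]); robot.pause(.3)
p,im=wrist(); print(p,robot.current_finger_gap(),robot.current_time_s())
save(im[100:300,220:420],'ins',3)
for n in('sleeve','shaft_end'):
  for r in recognise(n,'wrist')[:2]: print(n,r)
print(proj('wrist',[.5735,-.0555,.148],p))
E
```

```text
False [ 0.45848457 -0.27013465  0.02284286]
0.38772441066670055 39.51707124710083 [ 0.45842904 -0.27029424  0.02333702]
(array([ 0.57307752, -0.05707977,  0.19960347]), array([-1.79951949e+02,  2.61255941e-02,  8.98555943e+01])) 0.38393974572133915 9.2417
sleeve {'rect': [316.0, 259.1, 82.3, 99.1], 'p': 0.94}
shaft_end {'rect': [321.9, 198.2, 26.9, 34.3], 'p': 0.77}
shaft_end {'rect': [308.4, 179.7, 227.5, 203.0], 'p': 0.52}
[319.40501639 224.05957772]
```

View pics/ins.png

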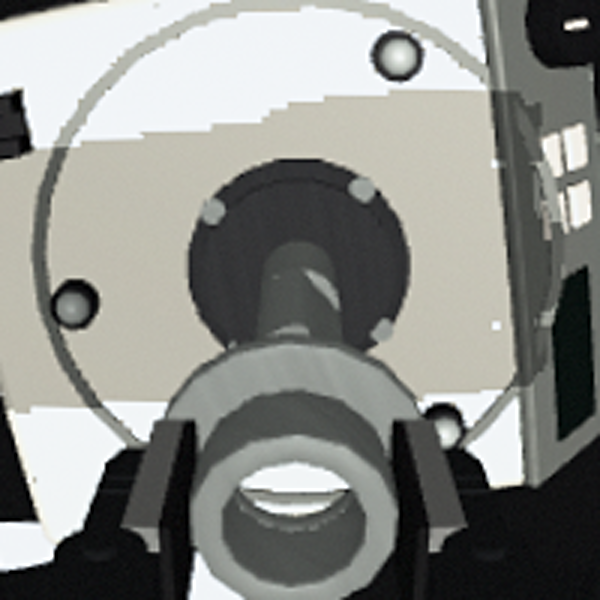

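The sleeve is held between the fingers, with its top ring at wrist px (318.3,269). The bearing cap centre is at about (320,187) and the shaft lies behind the sleeve.

```bash
python3 - <<'E'
from h import *
p=(np.array([ 0.57307752, -0.05707977,  0.19960347]),[-179.95195,.026,89.85559])
s=at('wrist',220+294/3,100+510/3,.2003,p); c=at('wrist',220+299/3,100+262/3,.078,p); print('sleeve',s,'cap',c, 'tcp-sl',p[0]-s)
E
```

```text
sleeve [ 0.57257781 -0.05711436  0.2003    ] cap [ 0.57408381 -0.05180008  0.078     ] tcp-sl [ 4.99705698e-04  3.45900776e-05 -6.96530000e-04]
```

```bash
python3 - <<'E'
from h import *
x,y=.5738,-.0548
robot.line_to([x,y,.178],[180,0,90],velocity=.1); robot.pause(.2); print(pose()[0])
h=robot.line_to([x,y,.1005],velocity=.05,f_stop=10); p=pose()[0]
print(h,p,robot.current_contact_force(),robot.current_finger_gap())
if p[2]>.15:
  import math
  for k in range(12):
    a=k*math.pi/3; r=.0015 if k<6 else .003
    robot.line_to([x,y,p[2]+.003],velocity=.1)
    q=[x+r*math.cos(a),y+r*math.sin(a)]
    robot.line_to(q+[p[2]+.002],velocity=.1)
    h=robot.line_to(q+[p[2]-.008],velocity=.05,f_stop=10); print(k,h,pose()[0],robot.current_contact_force())
    if not h: break
  h=robot.line_to(q+[.1005],velocity=.05,f_stop=15); print(h,pose()[0])
print(robot.current_time_s(),robot.current_contact_force())
E
```

```text
[ 0.57432023 -0.05474142  0.17876628]
True [ 0.57432414 -0.05324304  0.10142035] [-0.39282314 -0.46516763  3.63457233] 0.387584363999276
11.3917 [-0.39282314 -0.46516763  3.63457233]
```

```bash
python3 - <<'E'
from h import *
import pickle
fingers.gripper_to(.8,40); robot.pause(.2)
p=pose()[0]; robot.line_to([p[0],p[1],.2],velocity=.2)
robot.move_to([.621,-.114,.17],[180,0,128]); robot.pause(.3)
p,im=wrist(); pickle.dump((p,im),open('d.pkl','wb')); print(p,robot.current_time_s())
u=proj('wrist',[.5740,-.0545,.148],p); print(u); a,b=map(int,u)
save(im[max(0,b-50):b+50,a-50:a+50],'dsh',6); print(max(0,b-50),a-50)
for n in('sleeve','shaft_end'):
  for r in recognise(n,'wrist')[:2]: print(n,r)
E
```

```text
(array([ 0.62099989, -0.11311007,  0.17054031]), array([1.79977475e+02, 2.95419651e-02, 1.28057430e+02])) 13.7167
[317.89446435 104.77892486]
54 267
sleeve {'rect': [93.5, 252.1, 31.2, 36.1], 'p': 0.82}
sleeve {'rect': [315.9, 106.2, 72.2, 76.3], 'p': 0.79}
shaft_end {'rect': [317.4, 104.2, 33.9, 39.7], 'p': 0.71}
```

View pics/dsh.png

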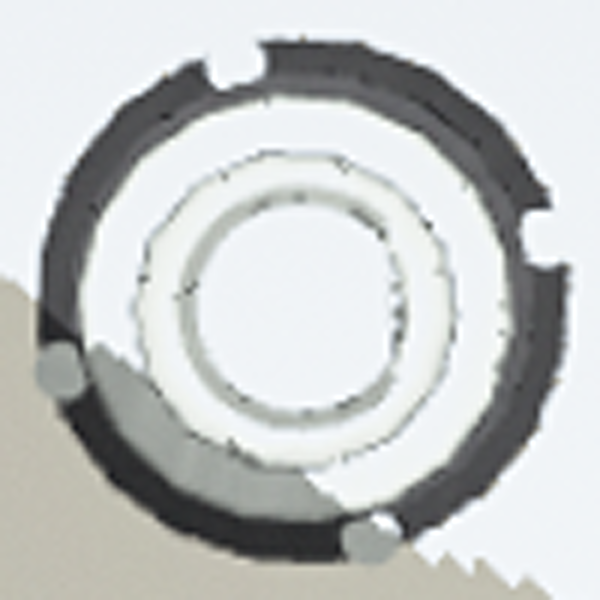

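The sleeve sits home around the shaft. The end face is centred at crop (295,308) and the flat is on the right side, which matches a normal of about 38°. Closing the pads on the flat will square it up.

```bash
python3 - <<'E'
from h import *
import pickle
p,im=pickle.load(open('d.pkl','rb')); c=at('wrist',267+295/6,54+308/6,.148,p); print(c)
x,y=(c[0]+.5743)/2,(c[1]-.0537)/2
fingers.gripper_to(.55)
robot.move_to([x,y,.2],[180,0,128])
print(robot.line_to([x,y,.136],velocity=.1,f_stop=8),pose())
fingers.gripper_to(0,90); print(robot.current_finger_gap(),robot.current_gripper_force(),pose(),robot.current_torque())
p=pose()[0]
for yw in (121,114,107,99.2):
    robot.line_to([p[0],p[1],.136],[180,0,yw],velocity=.05); print(pose()[1][2],robot.current_torque()[2],robot.current_time_s())
robot.pause(.3); print(pose(),robot.current_torque(),robot.current_contact_force(),robot.current_finger_gap())
E
```

```text
[ 0.5735191  -0.05521521  0.148     ]
False (array([ 0.57444284, -0.0545733 ,  0.13632546]), array([1.79954185e+02, 2.29802694e-02, 1.27981369e+02]))
0.17722341329405022 88.0418076281785 (array([ 0.57361129, -0.05516306,  0.13712479]), array([-1.79930024e+02,  6.15017913e-02,  1.27976546e+02])) [-0.3328529   0.758218    0.00524556]
121.09399324584567 -0.07747365202117484 16.0417
114.09890584745484 -0.03141276265931478 16.3167
107.10593488891266 -0.06249087571650767 16.5917
99.31400385256048 -0.048460543559969364 16.875
(array([ 0.57315485, -0.05470694,  0.13712397]), array([-1.79964145e+02, -6.96498680e-03,  9.93223403e+01])) [ 0.03449303  0.93659732 -0.043248  ] [-2.65393729 -0.27172069  7.00856932] 0.17469707380832183
```

```bash
python3 - <<'E'
from h import *
fingers.gripper_to(.6); p=pose()[0]; print('released',p)
robot.line_to([p[0],p[1],.2],velocity=.2)
robot.move_to([.53,-.062,.2],[180,0,9.2]); robot.pause(.3)
p,im=wrist(); print(p,robot.current_time_s())
u=proj('wrist',[.5738,-.0548,.148],p); a,b=map(int,u); A=im[max(0,b-55):max(0,b-55)+100,a-50:a+50]; print(max(0,b-55),a-50)
fingers.gripper_to(.9)
robot.move_to([.46,.30,.14],[180,0,-30]); robot.pause(.3)
p,im=wrist(); print(p,robot.current_time_s())
for r in recognise('collar','wrist')+recognise('screw_head','wrist'): print(r,at('wrist',*r['rect'][:2],.013,p))
u=proj('wrist',[.463,.308,.02],p); a,b=map(int,u); B=im[b-60:b+60,a-60:a+60]; print(b-60,a-60)
r=lambda x:cv2.resize(x,(400,400),interpolation=cv2.INTER_CUBIC)
save(np.hstack([r(A),r(B)]),'m2')
E
```

```text
released [ 0.57371949 -0.05518317  0.13581995]
(array([ 0.53006592, -0.061973  ,  0.19993056]), array([-1.79992834e+02,  1.49566562e-03,  9.21064124e+00])) 19.7333
101 266
(array([0.46060546, 0.29922601, 0.14014094]), array([-1.79993713e+02, -2.34906381e-02, -3.00884714e+01])) 21.85
{'rect': [304.1, 195.0, 51.1, 66.2], 'p': 0.94} [0.46402651 0.3092492  0.013     ]
{'rect': [384.7, 131.0, 56.8, 55.6], 'p': 0.87} [0.47839074 0.22321409 0.013     ]
{'rect': [409.9, 235.9, 53.4, 49.7], 'p': 0.86} [0.38079071 0.2449789  0.013     ]
{'rect': [634.3, 116.1, 11.4, 21.4], 'p': 0.64} [ 0.34802343 -0.10025532  0.013     ]
{'rect': [409.6, 234.0, 53.4, 45.8], 'p': 0.86} [0.38274476 0.24445024 0.013     ]
{'rect': [303.6, 196.2, 51.1, 61.2], 'p': 0.63} [0.46331562 0.31017458 0.013     ]
137 245
```

View pics/m2.png

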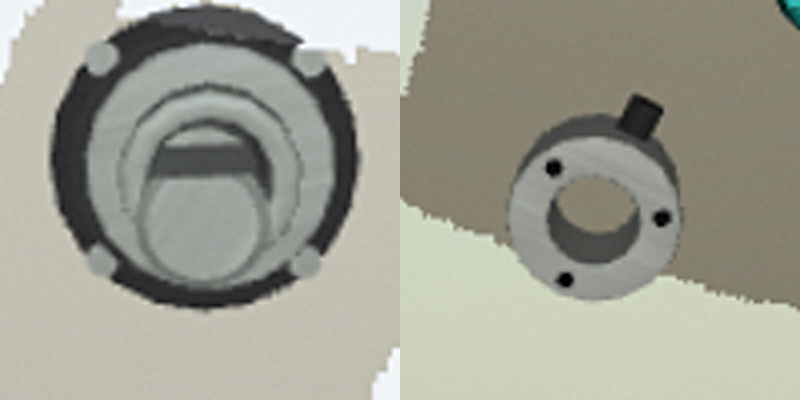

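The flat now faces the front squarely: its edge is level at crop (150..262,~175). The collar's top face centre is at (595,218) and the screw's outer end is at (648,107).

```bash
python3 - <<'E'
from h import *
p=([0.46060546,0.29922601,0.14014094],[-179.9937,-.0235,-30.0885])
g=lambda u,v,z: at('wrist',245+(u-400)*.3,137+v*.3,z,p)
c=g(595,218,.026); s=g(644,118,.0165); e=g(647,107,.013)
for q in(s,e):
  d=(q-c)[:2]; print(c,q,np.hypot(*d),np.degrees(np.arctan2(d[1],d[0])))
ps=([ 0.53006592,-0.061973,0.19993056],[-179.9928,.0015,9.2106])
print('shaft',at('wrist',266+205/4,101+228/4,.148,ps))
for y in (-55,125,-50):
  q=robot.inverse_kinematics([.463,.309,.02],[180,0,y]); print(y,None if q is None else np.round(q))
for y in (9.2,189.2): print(y,np.round(robot.inverse_kinematics([.5738,-.0545,.135],[180,0,y])))
E
```

```text
[0.46201395 0.31041505 0.026     ] [0.4758635  0.28843031 0.0165    ] 0.025983426340849748 -57.79064424677693
[0.46201395 0.31041505 0.026     ] [0.47723712 0.28675134 0.013     ] 0.0281374466516236 -57.24629853584463
shaft [ 0.57350601 -0.05584738  0.148     ]
-55 [ -44.   32.   11.  101.   -8.   47. -174.]
125 [ -4.  40. -45. 100.  34.  55. -28.]
-50 [ -44.   32.   11.  101.   -8.   47. -169.]
9.2 [ 14.  27. -15.  91.   7.  63. -83.]
189.2 [ 43.  40. -62.  90.  37.  72.  75.]
```

```bash
python3 - <<'E'
from h import *
fingers.gripper_to(.8)
robot.move_to([.4625,.310,.08],[180,0,-40])
print(robot.line_to([.4625,.310,.017],velocity=.08,f_stop=8),pose())
fingers.gripper_to(0,40); g=pose(); print(robot.current_finger_gap(),robot.current_gripper_force(),g,robot.current_contact_force())
robot.line_to([.4625,.310,.12],velocity=.15)
robot.move_to([.5737,-.0548,.215],[180,0,26.7]); robot.pause(.3)
p,im=wrist(); print(p,robot.current_finger_gap(),robot.current_time_s())
save(im[140:340,220:420],'col',3)
E
```

```text
False (array([0.46292622, 0.31039234, 0.01747542]), array([-1.79934043e+02, -1.49570747e-02, -3.99923320e+01]))
0.49133207299994364 41.69145267776912 (array([0.46324424, 0.31059557, 0.01793711]), array([-1.79881827e+02, -3.06769805e-02, -3.99979471e+01])) [-0.37470696  0.16580694  3.55390943]
(array([ 0.57368223, -0.05411042,  0.21492585]), array([-1.79989153e+02,  4.15583539e-03,  2.67625720e+01])) 0.4929249195431239 26.6333
```

View pics/col.png

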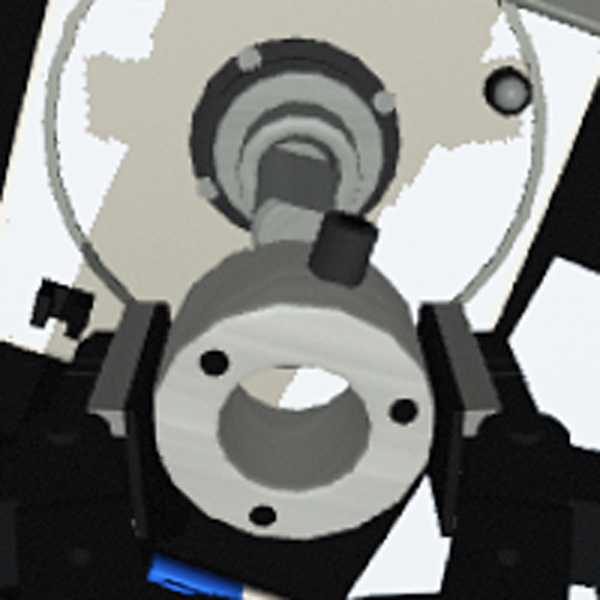

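The collar is held level, with its top centre at crop (294,422) and the screw from root (337,275) to outer end (349,222). The shaft is behind it.

```bash
python3 - <<'E'
from h import *
p=([ 0.57368223,-0.05411042,0.21492585],[-179.989,.004,26.7626])
g=lambda u,v,z: at('wrist',220+u/3,140+v/3,z,p)
c=g(294,422,.223); print('collar c',c,'tcp',p[0])
for u,v,z in ((349,225,.210),(337,280,.2145)):
  d=(g(u,v,z)-c)[:2]; print(np.hypot(*d),np.degrees(np.arctan2(d[1],d[0])))
E
```

```text
collar c [ 0.57268619 -0.05524914  0.223     ] tcp [0.57368223, -0.05411042, 0.21492585]
0.02815703064300511 9.479731197283972
0.02080547245320982 8.685924545061653
```

```bash
python3 - <<'E'
from h import *
import math
x,y=.5743,-.0550; zf=.1397
robot.line_to([x,y,.178],[180,0,26.6],velocity=.1); robot.pause(.2); print(pose()[0],robot.current_contact_force())
h=robot.line_to([x,y,zf],velocity=.04,f_stop=8); p=pose()[0]
print(h,p,robot.current_contact_force(),robot.current_finger_gap(),robot.current_time_s())
if h and p[2]>.155:
  z0=p[2]
  for k in range(12):
    a=k*math.pi/3; r=.0015 if k<6 else .003
    robot.line_to([x,y,z0+.003],velocity=.1)
    q=[x+r*math.cos(a),y+r*math.sin(a)]
    robot.line_to(q+[z0+.002],velocity=.1)
    h=robot.line_to(q+[z0-.008],velocity=.04,f_stop=8); print(k,h,pose()[0],robot.current_contact_force())
    if not h: break
  h=robot.line_to(q+[zf],velocity=.04,f_stop=12); print(h,pose())
robot.pause(.3); P,im=wrist(); print(P,robot.current_contact_force(),robot.current_torque(),robot.current_gripper_force(),robot.current_time_s())
sc=vision.grab_frame('scene'); u=proj('scene',[.5738,-.055,.12]); a,b=map(int,u)
r=lambda x:cv2.resize(x,(400,400),interpolation=cv2.INTER_CUBIC)
save(np.hstack([r(im[170:330,240:400]),r(sc[b-35:b+35,a-35:a+35])]),'fin')
E
```

```text
[ 0.57496942 -0.05501019  0.17897644] [-0.14354489 -0.24336931 -1.13071204]
False [ 0.5745443  -0.05438241  0.13956557] [ 2.3797032   3.16665665 -2.92065001] 0.48917843896876356 28.4583
(array([ 0.57450308, -0.05441094,  0.13962242]), array([-1.79971342e+02, -4.27430768e-02,  2.66236238e+01])) [ 3.3355481   4.26697379 -3.95796931] [ 0.74150697 -0.6783807  -0.02376096] 40.9645834233379 28.8083
```

View pics/fin.png

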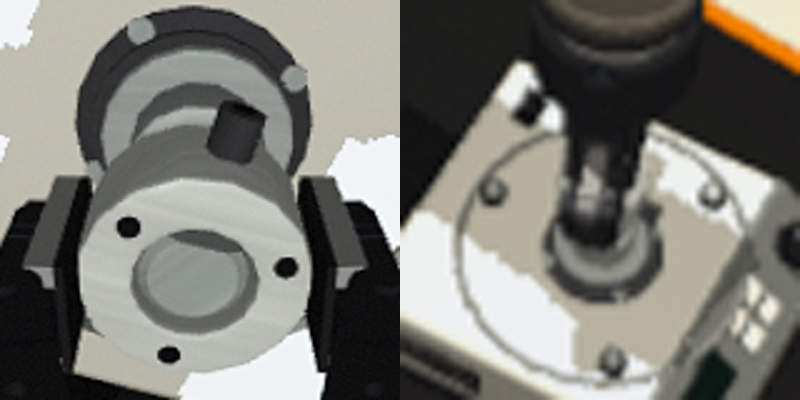

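The collar is round the shaft with its top flush, and the flat and the screw point the same way. The sleeve is home below it and clear.

```bash
python3 -c "
from h import *
print(workorder.close_job())"
```

```text
the job is handed in; nothing more can be done
None
```

I handed the job in at about 29 s: the sleeve is home and released, the shaft's flat faces the front, and the collar is held level and flush with its screw on the flat; the hand-in gave no verdict.

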